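# Home the specimen carriage and throw the lockout lever of a bench abrasion rig

## Task

Get the bench rig ready for a run: slide the carriage with the clamped mortar cube along its rods until it is against its stop. Then lift the sprung lockout collar on the lever, take the lever past the gate teeth and all the way over toward the carriage so that its latch drops into the slot of the carriage's tongue, and let the collar drop back down and go. Leave the bottles, the tape roll and the beaker where they stand.

Things in the scene. Friction and masses are not known exactly. Their poses are not given: they have to be found in the camera images.
- rig: Fixed rig on an aluminium base plate 100 x 420 x 12 mm. Origin on the bench near the plate's middle; y runs along plate and rods, x across, z up. Lever near the -y end between two grey cheeks (outer faces 42 mm apart, 92 mm long in y, centred at rig y -160 mm, tops 100 mm above the bench); amid each cheek a steel gate tooth, 8 mm long in y, rises to 119 mm. Carriage on the +y part.
- carriage (a joint): Carriage position along its rods in m: 0 at the +y end, 0.150 against the stop; it grows toward the rig's -y, toward the lever. About 2 N of friction; stays where it is left.
- carriage_grip (a point): Grip point on the carriage's upright black fin (14 mm thick in rig y, 50 mm wide in x, 50 to 102 mm above the bench): mid-fin in x and y, 18 mm below its top, 84 mm above the bench. The clamped mortar cube (28 mm, top at 78 mm) stands on the fin's -y side with a gap of 31 mm; the +y side is open. Carriage body 84 x 90 mm, top at 50 mm.
- gate_lever (a joint): Lever angle in rad: 0 leans 0.38 from upright away from the carriage (to rig -y), 0.38 upright in the gate, 0.76 fully over toward the carriage (+y). Light friction, stays where left. With the collar down the teeth block it at about 0.25 from the 0 side. With the carriage 5 to 14 mm short of its stop the latch tooth lands on the carriage's tongue at about 0.59; farther off, it misses it.
- lever_pivot (a point): The lever's hinge: 45 mm above the bench, in the middle between the cheeks; the hinge axis is the rig's x axis. The lever swings in the rig's y-z plane.
- lock_collar (a joint): Lift of the lockout collar along the lever in m: 0 down, 0.015 fully up. A spring (3 N down, 4.5 N up) pushes it down. Lift it at least 9 mm to pass the gate teeth; beyond about 0.58 rad of lever angle it can drop again.
- collar_centre (a point): Centre of the lockout collar: steel block 36 x 36 mm, 32 mm tall along the lever, sides parallel to rig x and the swing; when down, 96 mm from the pivot; the point's z points up the lever. Two keys reach 14 mm below it. Above it the lever ends in a fixed black cap, 26 mm diameter, 128 to 138 mm from the pivot; fingers can pass the cap on both x sides to grip the collar.
- dropper: Amber dropper bottle, 32 mm diameter, 96 mm tall, loose; origin at the centre of its foot. Leave alone.
- tape: Roll of masking tape lying flat, 66 mm diameter, 19 mm tall, loose; origin at the centre of its underside. Leave alone.
- bottle: White wash bottle, 66 mm body, 188 mm tall, loose; origin on its underside, 17 mm along its -y from the axis of the body. Leave alone.
- beaker: Small glass beaker, 46 mm diameter, 58 mm tall, loose; origin at the centre of its underside. Leave alone.

How it is judged (in metres and radians):
On the way, in this order (a step that is already met when the one before it is completed fails the run):
1. the carriage is against its stop (within 4 mm), the lever still before the gate (value of joint carriage above 0.146 m and value of joint gate_lever below 0.3 rad), for 0.2 s.
2. the collar is lifted 7 mm or more while the lever is still before the gate (value of joint lock_collar above 0.007 m and value of joint gate_lever below 0.3 rad), for 0.02 s.
At the end, for the whole second after the job is handed in: The carriage is within 5 mm of its stop, the lever is over within 0.07 rad of its end (0.69 or more), the collar is down within 2 mm, and all is released and at rest (value of joint carriage above 0.145 m and value of joint gate_lever above 0.69 rad and value of joint lock_collar below 0.002 m and velocity of joint gate_lever between -0.05 and 0.05 rad/s and velocity of joint carriage between -0.01 and 0.01 m/s); the robot touches nothing.
It fails at once if the lever is forced through the gate with the collar down (value of joint gate_lever between 0.32 and 0.44 rad and value of joint lock_collar below 0.004 m).
It fails at once if a bystander is moved more than 30 mm (distance of any of dropper, tape, bottle, beaker from where it was at the start of the episode above 0.03 m).
It fails at once if a bystander is knocked over (angle between any of dropper, bottle, beaker's own z axis and vertical above 0.6 rad).
It also fails if it takes over 48 s, if anything falls off the work surface, if the arm or the gripper's body presses on something with over 40 N, if the wrist force passes 120 N, or if a joint passes its speed limit or range.

## Robot

A 6-joint arm with a two-finger parallel gripper is mounted at the origin on the work surface; the furniture and walls round the work are solid. World frame = base frame: x ahead of the robot, y to its left, z up, the work surface at z = 0. Lengths are in mm, angles in rad, forces in N, time in s.
With the tool pointing down it reaches from about 275 to 1000 mm from the base axis. Payload 8.4 kg.
Tool frame: the origin (TCP) lies midway between the tips of the shut fingers; the grasp point (between the pads) lies grip_depth behind it (grip_depth is the distance from the TCP to the grasp point, in mm); z points along the fingers, y is the line along which they close (so a half turn about z gives the same grasp; the last joint's range is limited). The gripper opens to 85 mm and grips with 20 to 120 N. Pads are 22 mm wide; open, the fingers measure 114 mm over their backs; the gripper's body (76 mm by 85 mm) begins 54 mm behind the grasp point. The pads swing forward as they close: fully open they stand 13 mm farther back than shut.
Start: joints at [1.288, 0.353, 1.633, -0, 1.155, -0.002], TCP at [173.201, 600.524, 231.281] pointing down, gripper open.
Joint ranges: [-2.63, 2.63], [-0.92, 2.1], [0.06, 2.66], [-1.3, 4.44], [0, 2.69], [-3.02, 3.02]. Speed limits (rad/s): [2.22, 2.22, 2.79, 3.14, 3.14, 3.14].

## Interface

Orientations are given as [roll, pitch, yaw] about the fixed x, y, z axes, in that order (R = Rz(yaw) Ry(pitch) Rx(roll)).
In Python, from rig import * gives the robot as it stands.
- The arm moves only by the shell command python3 -m creep 'ROWS' [FORCE]. ROWS is JSON, a list of rows, each an object of numbers: "x", "y", "z": the shift along the tool's x, y, z in mm; "rx", "ry", "rz": the turn, a rotation vector about the tool's x, y, z in rad; "hand": the finger opening in mm, from 0 to 85.4. A call has 1 to 20 rows; each row shifts and turns the commanded pose from where the row before left it, along the tool's axes as they then stand; what a row does not reach is not made up. A row lasts 1/8 s, in which the tool goes at most 62.5 mm and 10.7 degrees, less where a joint would pass 70% of its speed; a pose out of reach is approached as far as the arm can. A call with a gripper value outside its range is refused whole. The fingers move at their own pace and stop on an object; FORCE is the grip in N (left out, the last holds). Time passes only in rows, so rows that do not move let the fingers close. It gives the time, the measured TCP pose, the force, the opening and the grip force at its end, in the units of the state.
- sense(): the state, without advancing time (a new reading comes with each control period).
- grab_frame(name): name is "scene" or "top"; returns the picture (420x560x3 uint8, red, green, blue); there is no depth.
- get_calibration(name): a dict with "K" (3x3 intrinsics, pixels), "R" (3x3) and "t" (3): a world point X has camera coordinates R X + t. Camera axes: x right, y down, z forward; pixel columns grow to the right and rows downward; lengths in mm; the calibration is good to about 2 mm. A picture is of the moment at which its call begins. get_calibration takes no time and is no camera call.
- sign_off(): hands the job in; it is judged then, once.
The state is a dict: "clock": time; "qpos": joint angles; "qvel": joint speeds; "joint_efforts": joint torques, N m; "eef_pos": TCP position; "tcp_rot": TCP orientation; "contact_force": force on the tool from outside, world axes, zero at the start; "wrist_torque": the same for the moment, N m; "opening": opening from 0.0 (shut) to 1.0 (fully open); "grasp_force": force on a finger pad.
Only numpy, scipy, OpenCV 4.12 (cv2) and the standard library are available. Lean on these libraries where they do the work, as an engineer would, in place of code of your own. Each camera call takes 0.05 s, during which the arm holds its last target. There are 200 camera calls.

## Working session

There is one attempt and no reset: what is moved stays moved. The work goes in short steps, Python scripts to look and compute and a shell command to move; the robot and the scene stay as the last step left them, time stands still between calls to the robot, and variables do not carry over. Pictures are saved under pics/ and viewed, at most 10 in all, crops included, and the job is handed in when it is done.

```bash
mkdir -p pics; ls; python3 - <<'E'
from rig import *
import cv2
for n in ("scene","top"):
    f=grab_frame(n); cv2.imwrite(f"pics/{n}0.png",f[:,:,::-1])
    c=get_calibration(n); print(n,c)
print(sense())
E
```

```text
pics
scene {'K': array([[409.47583693,   0.        , 281.42410706],
       [  0.        , 409.47583693, 215.68396397],
       [  0.        ,   0.        ,   1.        ]]), 'R': array([[ 0.59580788, -0.8029081 , -0.01874991],
       [-0.53148807, -0.37667964, -0.75870474],
       [ 0.60210747,  0.46200762, -0.65116477]]), 't': array([-226.5109098 ,  381.88835727,  680.4870156 ])}
top {'K': array([[510.43460867,   0.        , 275.91817136],
       [  0.        , 510.43460867, 206.80342916],
       [  0.        ,   0.        ,   1.        ]]), 'R': array([[-0.004472  , -0.99986527, -0.015794  ],
       [-0.98097581,  0.00745176, -0.19398693],
       [ 0.19407849,  0.01462602, -0.98087697]]), 't': array([ 102.97468927,  496.50350483, 1372.69487122])}
{'clock': 0.1, 'qpos': array([ 1.28758131e+00,  3.53604373e-01,  1.63408165e+00, -1.37493710e-05,
        1.15523440e+00, -2.37933271e-03]), 'qvel': array([ 4.92683308e-04,  1.14661032e-03, -8.70118618e-04,  2.56137549e-04,
        2.22962123e-05, -4.06433131e-04]), 'joint_efforts': array([ 1.40225104e-03, -6.06354904e+01, -3.42822611e+01,  1.94039094e-04,
        3.90734334e-03,  1.44709503e-05]), 'eef_pos': array([173.08907022, 600.08165054, 230.61148889]), 'tcp_rot': array([-3.14026485e+00,  9.41253091e-06,  2.86076253e+00]), 'contact_force': array([-0.08159545,  0.09568049, -0.62939901]), 'wrist_torque': array([0.04460914, 0.00600746, 0.01726598]), 'grasp_force': 0.0, 'opening': 1.0029927100555234}
```

View pics/scene0.png

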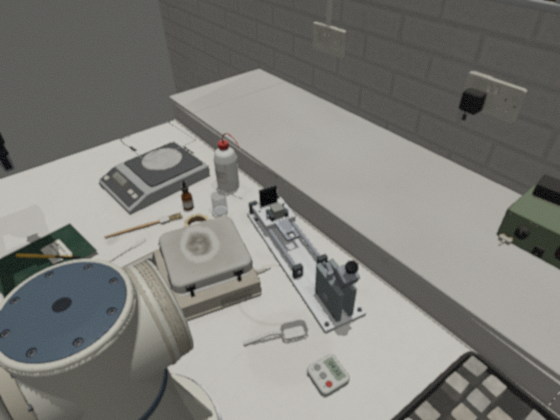

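View pics/top0.png

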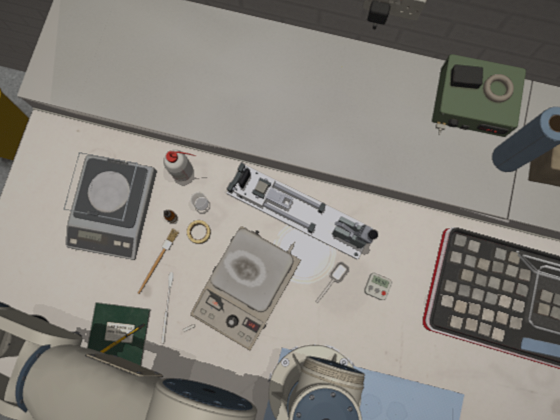

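The pictures show the rig in the top view from about (237,180), the carriage end, to (370,240), the lever end, with bottle, beaker, dropper and tape left of it. I'll enlarge both.

```bash
python3 - <<'E'
import cv2
a=cv2.imread("pics/top0.png")[155:265,225:385]; cv2.imwrite("pics/topz.png",cv2.resize(a,None,fx=5,fy=5,interpolation=cv2.INTER_CUBIC))
a=cv2.imread("pics/scene0.png")[175:330,205:375]; cv2.imwrite("pics/scz.png",cv2.resize(a,None,fx=3.8,fy=3.8,interpolation=cv2.INTER_CUBIC))
E
```

```text
(no output)
```

View pics/topz.png

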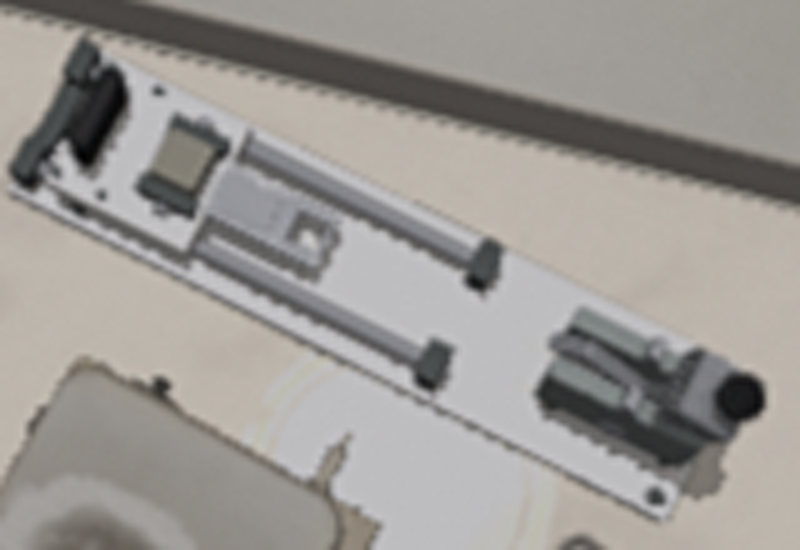

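View pics/scz.png

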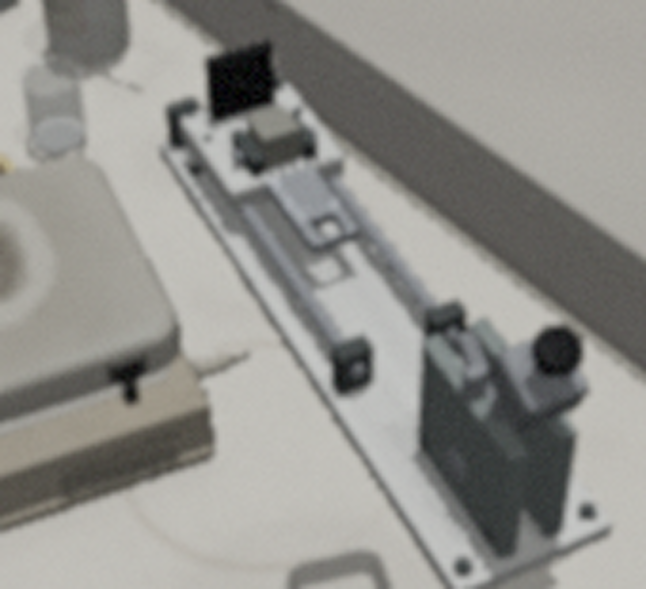

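Top zoom: plate corners near (10,185) and (663,520), cap at (742,397), fin near (100,118). Scene zoom: fin top corners at (207,57) and (270,43), cap at (557,352), and the lever leaning away from the carriage. Now I'll fit the rig pose to these.

```bash
cat > h.py <<'E'
from rig import *
import numpy as np
from scipy.optimize import least_squares
from scipy.spatial.transform import Rotation as Ro
C={n:get_calibration(n) for n in("scene","top")}
def proj(n,X):
    c=C[n]; p=c["K"]@(c["R"]@X+c["t"]); return p[:2]/p[2]
def world(P,x,y,yaw):
    c,s=np.cos(yaw),np.sin(yaw); return np.array([x+c*P[0]-s*P[1],y+s*P[0]+c*P[1],P[2]])
E
cat > fit.py <<'E'
from h import *
T=lambda u,v:((u+.5)/5-.5+225,(v+.5)/5-.5+155)
S=lambda u,v:((u+.5)/3.8-.5+205,(v+.5)/3.8-.5+175)
def cap(a,r=133): return (0,-160+r*np.sin(a-.38),45+r*np.cos(a-.38))
def obs(p):
    f=p[3]; a=p[4]; o=p[5]
    return [("top",T(663,520),(-50,-210+o,12)),("top",T(10,188),(-50,210+o,12)),("top",T(742,397),cap(a,138)),
     ("top",T(578,308),(21,-114,100)),("top",T(543,385),(-21,-114,100)),
     ("scene",S(608,522),(50,-210+o,12)),("scene",S(163,150),(-50,210+o,12)),("scene",S(557,352),cap(a)),
     ("scene",S(522,452),(-21,-206,100)),("scene",S(574,432),(21,-206,100)),("scene",S(425,350),(-21,-114,100)),
     ("scene",S(207,57),(-25,f-7,102)),("scene",S(270,43),(25,f-7,102)),("scene",S(212,117),(-25,f-7,50))]
def res(p): return np.concatenate([proj(n,world(P,*p[:3]))-np.array(q) for n,q,P in obs(p)])
r=least_squares(res,[600,100,-.43,170,0,0],loss='soft_l1')
if __name__=="__main__":
    print(r.x); print(res(r.x).reshape(-1,2).round(1))
    p=r.x; W=lambda P:world(P,*p[:3]).round(1)
    print("fin",W((0,p[3],84)),"pivot",W((0,-160,45)),"collar",W((0,-160-96*np.sin(.38),45+96*np.cos(.38))))
E
python3 fit.py
```

```text
[ 4.98144077e+02  3.68692972e+01 -4.79432977e-01  1.76345258e+02
 -2.09239626e+00 -2.65927674e+00]
[[ 0.9 -0.2]
 [-0.5 -0.3]
 [-1.1 16.8]
 [ 0.6 -1.5]
 [ 0.7 -3. ]
 [ 1.8  0.1]
 [-1.  -2.5]
 [-0.1 84.4]
 [-3.1  2. ]
 [ 1.6 -0.5]
 [-1.3 -2.9]
 [-0.5  0.5]
 [ 0.8 -1.2]
 [-0.7  0.6]]
fin [579.5 193.3  84. ] pivot [ 424.3 -105.1   45. ] collar [ 407.9 -136.7  134.2]
```

```bash
sed -i "s/loss='soft_l1')/bounds=([300,-300,-1.2,100,-.05,-8],[800,300,.3,250,.3,8]))/; s/170,0,0\]/170,0.02,0]/" fit.py; python3 fit.py
```

```text
[ 4.96575620e+02  3.57240290e+01 -4.81236055e-01  1.77544318e+02
  4.45058566e-02 -1.18234801e+00]
[[ 0.8  0.2]
 [-0.5 -0.1]
 [ 0.8 -0.2]
 [ 1.  -0.8]
 [ 1.1 -2.4]
 [ 1.4  0.5]
 [-1.2 -2.4]
 [-0.3 -0.3]
 [-3.2  2.9]
 [ 1.6  0.4]
 [-1.4 -2.2]
 [-0.6  0.7]
 [ 0.7 -1. ]
 [-0.8  0.8]]
fin [578.8 193.1  84. ] pivot [ 422.5 -106.1   45. ] collar [ 406.  -137.7  134.2]
```

```bash
python3 - <<'E'
from fit import *
import rig; print([n for n in dir(rig) if not n.startswith('_')], sense().get('grip_depth'), getattr(rig,'grip_depth',None))
def back(n,uv,z):
    c=C[n]; d=c["R"].T@np.linalg.inv(c["K"])@np.array([*uv,1]); o=-c["R"].T@c["t"]; return o+d*(z-o[2])/d[2]
p=r.x
for nm,n,uv,z in [("bottle","top",(172,156),180),("bottle base?","top",(181,176),40),("beaker","top",(201,203),30),("dropper","top",(170,216),60),("tape","top",(199,232),19),("oven(top L corner)","top",(243,228),80)]:
    w=back(n,uv,z)[:2]; d=w-p[:2]; c,s=np.cos(p[2]),np.sin(p[2]); print(nm,w.round(),"rig",np.round([c*d[0]+s*d[1],-s*d[0]+c*d[1]]))
# gripper points
P=dict(start=sense()["eef_pos"])
t=P["start"]
for nm,f,o in [("over",22,0)]:
    pass
yaw=1.09
for q in [(0,p[3]+45,231),(0,p[3]+30,72),(0,p[3],84)]: print(q,world(q,*p[:3]).round(1))
E
```

```text
['MotionError', 'get_calibration', 'grab_frame', 'grip_depth', 'sense', 'sign_off'] None 18.700000000000003
bottle [607. 366.] rig [-55. 344.]
bottle base? [590. 370.] rig [-72. 340.]
beaker [514. 313.] rig [-113.  253.]
dropper [471. 393.] rig [-188.  305.]
tape [432. 318.] rig [-188.  221.]
oven(top L corner) [433. 189.] rig [-127.  106.]
(0, np.float64(222.54431757146395), 231) [599.6 233.  231. ]
(0, np.float64(207.54431757146395), 72) [592.6 219.7  72. ]
(0, np.float64(177.54431757146395), 84) [578.8 193.1  84. ]
```

```bash
python3 -m creep '[{"rz":0.177,"hand":0},{"rz":0.177},{"rz":0.177},{"rz":0.177},{"rz":0.177},{"rz":0.177},{"rz":0.177},{"rz":0.177},{"rz":0.177},{"rz":0.178}]' && python3 -m creep '[{"x":-9,"y":39},{"x":-9,"y":39},{"x":-9,"y":39},{"x":-9,"y":39},{"x":-9,"y":39},{"x":-9,"y":39},{"x":-9,"y":39},{"x":-9,"y":39},{"x":-9,"y":39},{"x":-9,"y":39},{"x":-9,"y":39},{"x":-9,"y":39},{"x":-9,"y":39},{"x":-11,"y":40},{}]'
cat > where.py <<'E'
from fit import *
p=r.x
def rigpos():
    s=sense(); d=s["eef_pos"][:2]-p[:2]; c,sn=np.cos(p[2]),np.sin(p[2])
    R=Ro.from_euler("xyz",s["tcp_rot"]).as_matrix(); Rr=Ro.from_euler("z",-p[2]).as_matrix()@R
    print("t%.2f"%s["clock"],"rig",np.round([c*d[0]+sn*d[1],-sn*d[0]+c*d[1],s["eef_pos"][2]],1),"toolz",Rr[:,2].round(3),"tooly",Rr[:,1].round(3),"F",(Ro.from_euler("z",-p[2]).as_matrix()@s["contact_force"]).round(1),"op",round(s["opening"]*85.4,1),"g",s["grasp_force"],"q",s["qpos"].round(2))
if __name__=="__main__": rigpos()
E
python3 where.py
```

```text
t0.10 rig [-548.   350.5  230.6] toolz [ 0.    -0.001 -1.   ] tooly [-0.199  0.98  -0.001] F [-0.1  0.  -0.6] op 85.7 g 0.0 q [ 1.29  0.35  1.63 -0.    1.16 -0.  ]schema error: expected keys x, y, z, rx, ry, rz, hand
```

```bash
python3 -m creep '[{"x":0,"y":0,"z":0,"rx":0,"ry":0,"rz":0.177,"hand":0},{"x":0,"y":0,"z":0,"rx":0,"ry":0,"rz":0.177,"hand":0},{"x":0,"y":0,"z":0,"rx":0,"ry":0,"rz":0.177,"hand":0},{"x":0,"y":0,"z":0,"rx":0,"ry":0,"rz":0.177,"hand":0},{"x":0,"y":0,"z":0,"rx":0,"ry":0,"rz":0.177,"hand":0},{"x":0,"y":0,"z":0,"rx":0,"ry":0,"rz":0.177,"hand":0},{"x":0,"y":0,"z":0,"rx":0,"ry":0,"rz":0.177,"hand":0},{"x":0,"y":0,"z":0,"rx":0,"ry":0,"rz":0.177,"hand":0},{"x":0,"y":0,"z":0,"rx":0,"ry":0,"rz":0.177,"hand":0},{"x":0,"y":0,"z":0,"rx":0,"ry":0,"rz":0.178,"hand":0}]' && python3 where.py
```

```text
clock: 1.35
eef_pos: [173.1, 600.2, 230.8]
tcp_rot: [3.141, 0.001, 1.084]
contact_force: [0.1, 0.1, 0.1]
opening: -0.001
grasp_force: 0.0
t1.35 rig [-548.   350.7  230.8] toolz [ 0.    -0.001 -1.   ] tooly [ 1.    -0.006  0.   ] F [0.1 0.2 0.1] op -0.1 g 0.0 q [1.29 0.35 1.63 0.   1.16 1.77]
```

Moving 548 along tool y and −128 along tool x.

```bash
python3 -m creep '[{"x":-10,"y":42,"z":0,"rx":0,"ry":0,"rz":0,"hand":0},{"x":-10,"y":42,"z":0,"rx":0,"ry":0,"rz":0,"hand":0},{"x":-10,"y":42,"z":0,"rx":0,"ry":0,"rz":0,"hand":0},{"x":-10,"y":42,"z":0,"rx":0,"ry":0,"rz":0,"hand":0},{"x":-10,"y":42,"z":0,"rx":0,"ry":0,"rz":0,"hand":0},{"x":-10,"y":42,"z":0,"rx":0,"ry":0,"rz":0,"hand":0},{"x":-10,"y":42,"z":0,"rx":0,"ry":0,"rz":0,"hand":0},{"x":-10,"y":42,"z":0,"rx":0,"ry":0,"rz":0,"hand":0},{"x":-10,"y":42,"z":0,"rx":0,"ry":0,"rz":0,"hand":0},{"x":-10,"y":42,"z":0,"rx":0,"ry":0,"rz":0,"hand":0},{"x":-10,"y":42,"z":0,"rx":0,"ry":0,"rz":0,"hand":0},{"x":-10,"y":42,"z":0,"rx":0,"ry":0,"rz":0,"hand":0},{"x":-8,"y":44,"z":0,"rx":0,"ry":0,"rz":0,"hand":0},{"x":0,"y":0,"z":0,"rx":0,"ry":0,"rz":0,"hand":0}]' && python3 where.py
```

```text
clock: 3.1
eef_pos: [601.5, 231.5, 230.7]
tcp_rot: [3.141, 0.001, 1.087]
contact_force: [-0.5, -0.3, 0.7]
opening: 0.002
grasp_force: 0.0
t3.10 rig [  2.4 222.1 230.7] toolz [ 0.    -0.001 -1.   ] tooly [ 1.    -0.003  0.   ] F [-0.3 -0.5  0.7] op 0.1 g 0.0 q [ 0.37  0.38  1.59 -0.    1.17  0.85]
```

```bash
python3 -m creep '[{"x":0,"y":-2,"z":40,"rx":0,"ry":0,"rz":0,"hand":0},{"x":0,"y":0,"z":40,"rx":0,"ry":0,"rz":0,"hand":0},{"x":0,"y":0,"z":40,"rx":0,"ry":0,"rz":0,"hand":0},{"x":0,"y":0,"z":36,"rx":0,"ry":0,"rz":0,"hand":0},{"x":0,"y":0,"z":0,"rx":0,"ry":0,"rz":0,"hand":0},{"x":-10,"y":0,"z":0,"rx":0,"ry":0,"rz":0,"hand":0},{"x":-10,"y":0,"z":0,"rx":0,"ry":0,"rz":0,"hand":0},{"x":-10,"y":0,"z":0,"rx":0,"ry":0,"rz":0,"hand":0},{"x":-10,"y":0,"z":0,"rx":0,"ry":0,"rz":0,"hand":0},{"x":-10,"y":0,"z":0,"rx":0,"ry":0,"rz":0,"hand":0}]' && python3 where.py; python3 - <<'E'
from rig import *
import cv2
a=grab_frame("scene");b=grab_frame("top")
a=cv2.resize(a[160:330,205:375],None,fx=2.3,fy=2.3,interpolation=2);b=cv2.resize(b[155:265,225:385],None,fx=2.4,fy=2.4,interpolation=2)
import numpy as np
o=np.zeros((400,790,3),'uint8');o[:391,:391]=a;o[:264,400:784]=b
cv2.imwrite("pics/push1.png",o[:,:,::-1])
E
```

```text
clock: 4.35
eef_pos: [575.3, 189.8, 76.0]
tcp_rot: [3.14, -0.001, 1.09]
contact_force: [1.4, 1.7, 2.1]
opening: 0.003
grasp_force: 1.2
t4.35 rig [ -1.5 173.   76. ] toolz [ 0.001  0.001 -1.   ] tooly [ 1.    -0.     0.001] F [0.4 2.2 2.1] op 0.2 g 1.2376186531037092 q [0.32 0.51 1.79 0.   0.84 0.8 ]
```

View pics/push1.png

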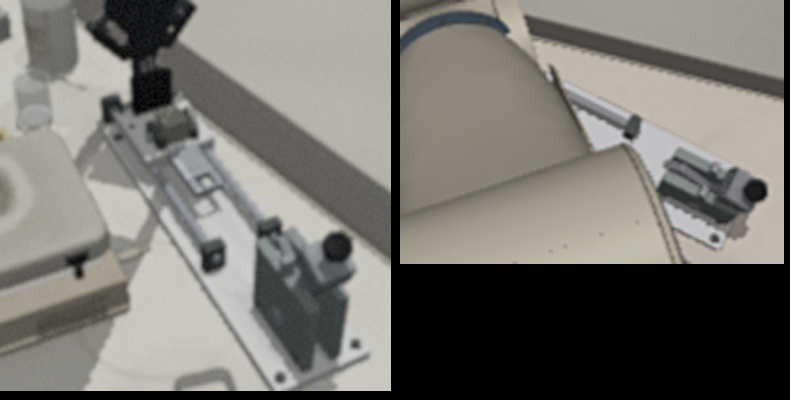

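The scene view (left) shows the shut fingers behind the fin at about (150,85). The carriage is moving and the force is 2.2 N, which matches its friction. I'll keep pushing.

```bash
python3 -m creep '[{"x":-12,"y":0,"z":0,"rx":0,"ry":0,"rz":0,"hand":0},{"x":-12,"y":0,"z":0,"rx":0,"ry":0,"rz":0,"hand":0},{"x":-12,"y":0,"z":0,"rx":0,"ry":0,"rz":0,"hand":0},{"x":-12,"y":0,"z":0,"rx":0,"ry":0,"rz":0,"hand":0},{"x":-12,"y":0,"z":0,"rx":0,"ry":0,"rz":0,"hand":0},{"x":-12,"y":0,"z":0,"rx":0,"ry":0,"rz":0,"hand":0},{"x":-12,"y":0,"z":0,"rx":0,"ry":0,"rz":0,"hand":0},{"x":-12,"y":0,"z":0,"rx":0,"ry":0,"rz":0,"hand":0},{"x":-8,"y":0,"z":0,"rx":0,"ry":0,"rz":0,"hand":0},{"x":-8,"y":0,"z":0,"rx":0,"ry":0,"rz":0,"hand":0},{"x":-4,"y":0,"z":0,"rx":0,"ry":0,"rz":0,"hand":0},{"x":0,"y":0,"z":0,"rx":0,"ry":0,"rz":0,"hand":0}]' && python3 where.py;  python3 -m creep '[{"x":-2,"y":0,"z":0,"rx":0,"ry":0,"rz":0,"hand":0},{"x":-2,"y":0,"z":0,"rx":0,"ry":0,"rz":0,"hand":0},{"x":-1,"y":0,"z":0,"rx":0,"ry":0,"rz":0,"hand":0}]'; python3 where.py
```

```text
clock: 5.95
eef_pos: [520.5, 86.9, 75.0]
tcp_rot: [-3.141, 0.001, 1.09]
contact_force: [-0.2, 0.1, 0.6]
opening: 0.003
grasp_force: 0.0
t5.95 rig [-2.5 56.4 75. ] toolz [-0.001 -0.001 -1.   ] tooly [ 1.     0.    -0.001] F [-0.2  0.   0.6] op 0.3 g 0.0 q [ 0.16  0.41  1.96 -0.    0.77  0.64]
clock: 6.32
eef_pos: [518.6, 82.9, 75.1]
tcp_rot: [-3.141, 0.0, 1.09]
contact_force: [-0.7, 2.8, 0.0]
opening: -0.002
grasp_force: 1.0
t6.33 rig [-2.3 52.  75.1] toolz [-0.001 -0.    -1.   ] tooly [ 1.     0.    -0.001] F [-1.9  2.2  0. ] op -0.2 g 1.0228642425499856 q [0.16 0.41 1.97 0.   0.76 0.64]
```

```bash
for i in 1 2; do python3 -m creep '[{"x":-2,"y":0,"z":0,"rx":0,"ry":0,"rz":0,"hand":0},{"x":-2,"y":0,"z":0,"rx":0,"ry":0,"rz":0,"hand":0}]' >/dev/null; python3 where.py; done
```

```text
t6.58 rig [-2.  49.8 75.4] toolz [ 0.     0.003 -1.   ] tooly [ 1.    -0.001  0.   ] F [-5.6 19.7 -7.3] op 0.4 g 9.834362715482712 q [0.15 0.41 1.97 0.   0.76 0.63]
t6.83 rig [-1.8 49.5 75.5] toolz [ 0.001  0.01  -1.   ] tooly [ 1.    -0.003  0.001] F [-12.   41.8 -16. ] op -0.4 g 20.72991281747818 q [0.15 0.4  1.98 0.01 0.75 0.62]
```

Carriage is against its stop: the position holds at 49.5 while the force climbs. Backing off, lifting, then moving over to the lever.

```bash
python3 -m creep '[{"x":6,"y":0,"z":0,"rx":0,"ry":0,"rz":0,"hand":0},{"x":12,"y":0,"z":0,"rx":0,"ry":0,"rz":0,"hand":0},{"x":0,"y":0,"z":40,"rx":0,"ry":0,"rz":0,"hand":0}]' --help 2>&1 | head -3; python3 where.py
```

```text
invalid input: not JSON, or not a number
t6.83 rig [-1.8 49.5 75.5] toolz [ 0.001  0.01  -1.   ] tooly [ 1.    -0.003  0.001] F [-12.   41.8 -16. ] op -0.4 g 20.72991281747818 q [0.15 0.4  1.98 0.01 0.75 0.62]
```

```bash
python3 -m creep '[{"x":6,"y":0,"z":0,"rx":0,"ry":0,"rz":0,"hand":0},{"x":12,"y":0,"z":0,"rx":0,"ry":0,"rz":0,"hand":0},{"x":0,"y":0,"z":-40,"rx":0,"ry":0,"rz":0,"hand":0},{"x":0,"y":0,"z":-40,"rx":0,"ry":0,"rz":0,"hand":0},{"x":0,"y":0,"z":-40,"rx":0,"ry":0,"rz":0,"hand":0},{"x":0,"y":2,"z":-40,"rx":0,"ry":0,"rz":0,"hand":85},{"x":-40,"y":0,"z":0,"rx":0,"ry":0,"rz":0,"hand":85},{"x":-40,"y":0,"z":0,"rx":0,"ry":0,"rz":0,"hand":85},{"x":-40,"y":0,"z":0,"rx":0,"ry":0,"rz":0,"hand":85},{"x":-40,"y":0,"z":0,"rx":0,"ry":0,"rz":0,"hand":85},{"x":-40,"y":0,"z":0,"rx":0,"ry":0,"rz":0,"hand":85},{"x":-40,"y":0,"z":0,"rx":0,"ry":0,"rz":0,"hand":85},{"x":-40,"y":0,"z":0,"rx":0,"ry":0.126,"rz":0,"hand":85},{"x":0,"y":0,"z":0,"rx":0,"ry":0.126,"rz":0,"hand":85},{"x":0,"y":0,"z":0,"rx":0,"ry":0.126,"rz":0,"hand":85},{"x":0,"y":0,"z":0,"rx":0,"ry":0,"rz":0,"hand":85}]' ; python3 where.py; python3 - <<'E'
from rig import *
import cv2
a=grab_frame("scene");b=grab_frame("top")
a=cv2.resize(a[130:330,215:385],None,fx=2.3,fy=2.3,interpolation=2);b=cv2.resize(b[155:265,225:385],None,fx=2.4,fy=2.4,interpolation=2)
import numpy as np
o=np.zeros((470,790,3),'uint8');o[:460,:391]=a;o[:264,400:784]=b
cv2.imwrite("pics/lev1.png",o[:,:,::-1])
E
```

```text
clock: 8.82
eef_pos: [395.0, -158.9, 234.8]
tcp_rot: [-3.14, -0.378, 1.085]
contact_force: [0.4, -0.1, 0.3]
opening: 0.995
grasp_force: 0.0
t8.82 rig [   0.  -219.6  234.8] toolz [-0.     0.369 -0.93 ] tooly [ 1.    -0.004 -0.002] F [0.4 0.1 0.3] op 85.0 g 0.0 q [-0.68  0.07  2.05  0.41  1.14 -0.39]
```

View pics/lev1.png

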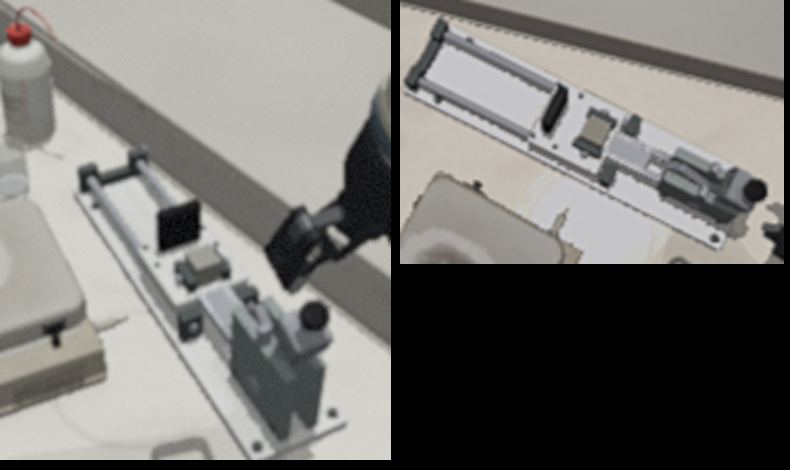

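The views show the carriage at the rod posts, the lever still back with its cap at (315,316) in the left panel, and the gripper tilted above it and lined up. Going down onto the collar.

```bash
python3 -m creep '[{"x":-5,"y":0,"z":24,"rx":0,"ry":0,"rz":0,"hand":85},{"x":-6,"y":0,"z":24,"rx":0,"ry":0,"rz":0,"hand":85},{"x":0,"y":0,"z":20,"rx":0,"ry":0,"rz":0,"hand":85},{"x":0,"y":0,"z":20,"rx":0,"ry":0,"rz":0,"hand":85},{"x":-1,"y":0,"z":15,"rx":0,"ry":0,"rz":0,"hand":85},{"x":0,"y":0,"z":15,"rx":0,"ry":0,"rz":0,"hand":85},{"x":0,"y":0,"z":0,"rx":0,"ry":0,"rz":0,"hand":85},{"x":0,"y":0,"z":0,"rx":0,"ry":0,"rz":0,"hand":85}]' ; python3 where.py; python3 - <<'E'
from rig import *
import cv2
a=grab_frame("scene")
a=cv2.resize(a[180:330,265:405],None,fx=4,fy=4,interpolation=2)
cv2.imwrite("pics/lev2.png",a[:,:,::-1])
E
```

```text
clock: 9.93
eef_pos: [411.0, -128.9, 121.5]
tcp_rot: [3.141, -0.378, 1.09]
contact_force: [-0.3, 0.0, 0.3]
opening: 0.994
grasp_force: 0.0
t9.93 rig [   0.3 -185.5  121.5] toolz [ 0.     0.369 -0.929] tooly [1. 0. 0.] F [-0.3 -0.1  0.3] op 84.9 g 0.0 q [-0.6   0.24  2.16  0.51  0.85 -0.48]
```

View pics/lev2.png

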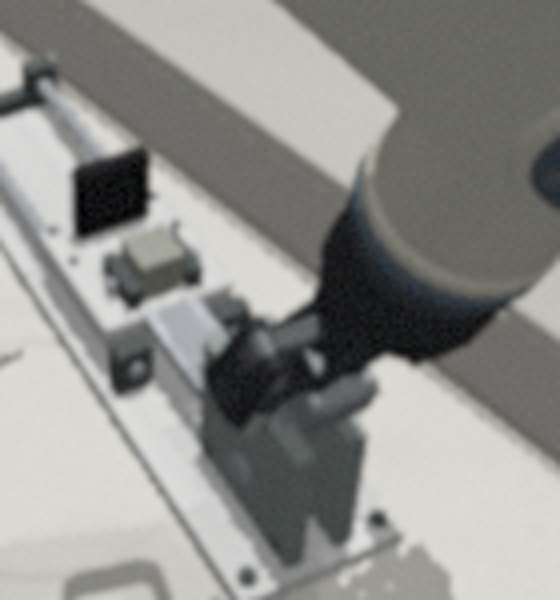

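The gripper straddles the lever at about (290,360) with no contact force. Closing with 40 N.

```bash
python3 -m creep '[{"x":0,"y":0,"z":0,"rx":0,"ry":0,"rz":0,"hand":25},{"x":0,"y":0,"z":0,"rx":0,"ry":0,"rz":0,"hand":25},{"x":0,"y":0,"z":0,"rx":0,"ry":0,"rz":0,"hand":25},{"x":0,"y":0,"z":0,"rx":0,"ry":0,"rz":0,"hand":25},{"x":0,"y":0,"z":0,"rx":0,"ry":0,"rz":0,"hand":25},{"x":0,"y":0,"z":0,"rx":0,"ry":0,"rz":0,"hand":25}]' 40; python3 where.py
```

```text
clock: 10.72
eef_pos: [410.7, -128.9, 121.5]
tcp_rot: [3.141, -0.378, 1.09]
contact_force: [-3.3, -2.3, 5.4]
opening: 0.416
grasp_force: 43.9
t10.72 rig [   0.  -185.7  121.5] toolz [-0.     0.369 -0.929] tooly [1.    0.001 0.   ] F [-1.9 -3.5  5.4] op 35.5 g 43.921811050968245 q [-0.6   0.24  2.16  0.51  0.85 -0.48]
```

Opening 35.5 mm, so the collar is gripped. Lifting 13 mm.

```bash
python3 -m creep '[{"x":0,"y":0,"z":-4,"rx":0,"ry":0,"rz":0,"hand":25},{"x":0,"y":0,"z":-4,"rx":0,"ry":0,"rz":0,"hand":25},{"x":0,"y":0,"z":-4,"rx":0,"ry":0,"rz":0,"hand":25},{"x":0,"y":0,"z":-1,"rx":0,"ry":0,"rz":0,"hand":25},{"x":0,"y":0,"z":0,"rx":0,"ry":0,"rz":0,"hand":25}]'; python3 where.py;python3 - <<'E'
from rig import *
import cv2
a=grab_frame("scene")
a=cv2.resize(a[180:330,265:405],None,fx=4,fy=4,interpolation=2)
cv2.imwrite("pics/lev3.png",a[:,:,::-1])
E
```

```text
clock: 11.35
eef_pos: [408.5, -132.9, 133.3]
tcp_rot: [-3.141, -0.378, 1.09]
contact_force: [2.2, 3.3, -3.2]
opening: 0.414
grasp_force: 42.5
t11.35 rig [  -0.  -190.2  133.3] toolz [-0.     0.369 -0.929] tooly [ 1.  0. -0.] F [ 0.5  4.  -3.2] op 35.3 g 42.529189766864874 q [-0.61  0.22  2.15  0.49  0.88 -0.47]
```

View pics/lev3.png

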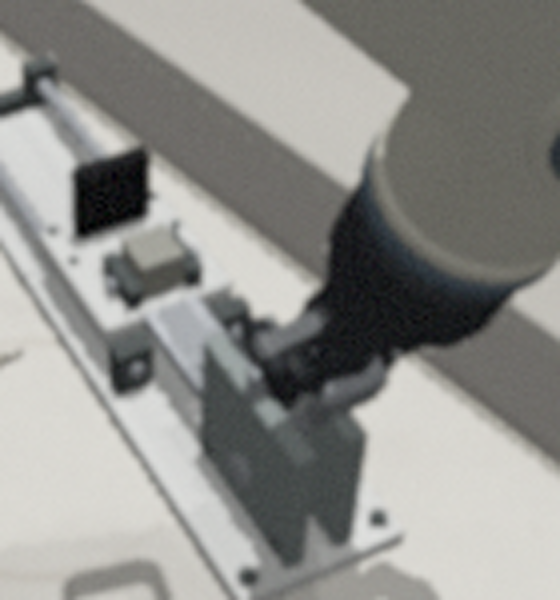

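The fingers hold the raised collar clear of the gate at about (290,370), and the along-lever force of 4.4 N matches the spring. Swinging about the pivot, starting with part of the arc.

```bash
python3 -m creep '[{"x":4.5,"y":0,"z":0.1,"rx":0,"ry":-0.048,"rz":0,"hand":25},{"x":4.5,"y":0,"z":0.1,"rx":0,"ry":-0.048,"rz":0,"hand":25},{"x":4.5,"y":0,"z":0.1,"rx":0,"ry":-0.048,"rz":0,"hand":25},{"x":4.5,"y":0,"z":0.1,"rx":0,"ry":-0.048,"rz":0,"hand":25},{"x":0,"y":0,"z":0,"rx":0,"ry":0,"rz":0,"hand":25}]'; python3 where.py
```

```text
clock: 12.02
eef_pos: [416.6, -117.1, 138.3]
tcp_rot: [3.141, -0.186, 1.092]
contact_force: [0.8, 1.1, -3.2]
opening: 0.417
grasp_force: 42.5
t12.03 rig [-1.000e-01 -1.725e+02  1.383e+02] toolz [-0.     0.185 -0.983] tooly [1.    0.002 0.   ] F [ 0.2  1.4 -3.2] op 35.6 g 42.46673583984375 q [-0.42  0.18  2.14  0.25  0.83 -0.12]
```

```bash
python3 -m creep '[{"x":0,"y":0,"z":-1.5,"rx":0,"ry":0,"rz":0,"hand":25},{"x":0,"y":0,"z":0,"rx":0,"ry":0,"rz":0,"hand":25},{"x":0,"y":0,"z":0,"rx":0,"ry":0,"rz":0,"hand":25}]'; python3 where.py
```

```text
clock: 12.4
eef_pos: [416.2, -118.0, 139.7]
tcp_rot: [-3.141, -0.187, 1.089]
contact_force: [1.4, 5.5, -4.4]
opening: 0.418
grasp_force: 42.5
t12.40 rig [-1.000e-01 -1.735e+02  1.397e+02] toolz [-0.     0.186 -0.983] tooly [ 1. -0. -0.] F [-1.3  5.5 -4.4] op 35.7 g 42.45238831651477 q [-0.43  0.18  2.14  0.25  0.84 -0.12]
```

```bash
python3 -m creep '[{"x":4.6,"y":0,"z":0.1,"rx":0,"ry":-0.048,"rz":0,"hand":25},{"x":4.6,"y":0,"z":0.1,"rx":0,"ry":-0.048,"rz":0,"hand":25},{"x":4.6,"y":0,"z":0.1,"rx":0,"ry":-0.048,"rz":0,"hand":25},{"x":0,"y":0,"z":0,"rx":0,"ry":0,"rz":0,"hand":25}]' >/dev/null; python3 where.py;  python3 -m creep '[{"x":4.6,"y":0,"z":0.1,"rx":0,"ry":-0.048,"rz":0,"hand":25},{"x":4.6,"y":0,"z":0.1,"rx":0,"ry":-0.048,"rz":0,"hand":25},{"x":4.6,"y":0,"z":0.1,"rx":0,"ry":-0.048,"rz":0,"hand":25},{"x":4.6,"y":0,"z":0.1,"rx":0,"ry":-0.048,"rz":0,"hand":25},{"x":0,"y":0,"z":0,"rx":0,"ry":0,"rz":0,"hand":25}]' >/dev/null; python3 where.py
```

```text
t12.90 rig [  -0.2 -159.4  141.2] toolz [-0.     0.041 -0.999] tooly [ 1.     0.002 -0.   ] F [-0.5 -0.1 -4.5] op 35.4 g 42.42564260959625 q [-0.28  0.18  2.11  0.05  0.84  0.16]
t13.53 rig [  -0.2 -141.2  140. ] toolz [-0.001 -0.149 -0.989] tooly [ 1.     0.001 -0.001] F [-1.7  0.4 -4.4] op 35.4 g 42.39158855030837 q [-0.1   0.22  2.07 -0.17  0.92  0.49]
```

```bash
python3 -m creep '[{"x":4.6,"y":0,"z":0.1,"rx":0,"ry":-0.048,"rz":0,"hand":25},{"x":4.6,"y":0,"z":0.1,"rx":0,"ry":-0.048,"rz":0,"hand":25},{"x":4.6,"y":0,"z":0.1,"rx":0,"ry":-0.048,"rz":0,"hand":25},{"x":0,"y":0,"z":0,"rx":0,"ry":0,"rz":0,"hand":25}]' >/dev/null; python3 where.py;  python3 -m creep '[{"x":4.6,"y":0,"z":0.1,"rx":0,"ry":-0.048,"rz":0,"hand":25},{"x":4.6,"y":0,"z":0.1,"rx":0,"ry":-0.04,"rz":0,"hand":25},{"x":0,"y":0,"z":0,"rx":0,"ry":0,"rz":0,"hand":25}]' >/dev/null; python3 where.py
```

```text
t14.03 rig [  -0.3 -127.9  136.8] toolz [-0.001 -0.289 -0.957] tooly [ 1.     0.001 -0.002] F [-0.  -0.1 -8.8] op 35.2 g 42.02833638119046 q [ 0.02  0.28  2.03 -0.31  1.    0.68]
t14.40 rig [  -0.5 -122.1  134.6] toolz [-0.002 -0.377 -0.926] tooly [ 1.     0.001 -0.003] F [ -0.1 -14.1   0.5] op 35.7 g 42.39491586573422 q [ 0.08  0.32  2.   -0.37  1.06  0.78]
```

```bash
python3 -m creep '[{"x":2,"y":0,"z":0,"rx":0,"ry":0,"rz":0,"hand":25},{"x":0,"y":0,"z":0,"rx":0,"ry":0,"rz":0,"hand":25}]' >/dev/null; python3 where.py; python3 - <<'E'
from rig import *
import cv2
a=grab_frame("scene")
a=cv2.resize(a[180:330,245:405],None,fx=4,fy=4,interpolation=2)
cv2.imwrite("pics/lev4.png",a[:,:,::-1])
E
```

```text
t14.65 rig [  -0.5 -121.8  134.4] toolz [-0.002 -0.378 -0.926] tooly [ 1.     0.    -0.003] F [  2.1 -20.2   3.4] op 35.6 g 42.364654345437884 q [ 0.08  0.33  2.   -0.37  1.07  0.78]
```

View pics/lev4.png

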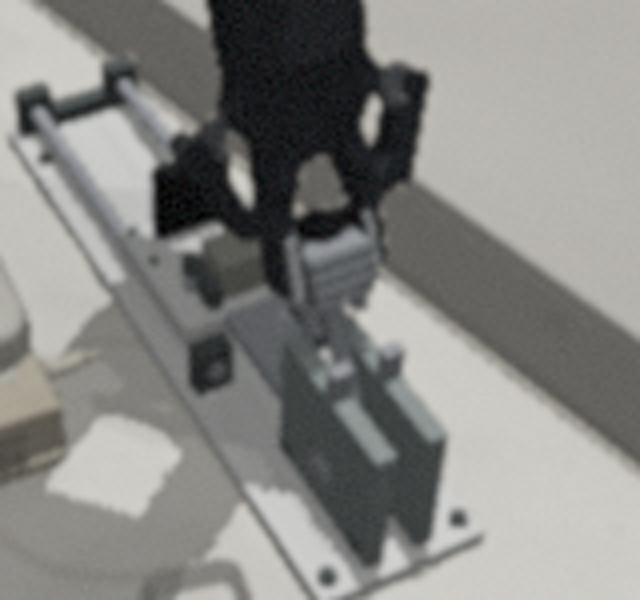

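The lever is over past the teeth, with the collar at (340,265) above the tongue, and it has hit its end stop (20 N for 0.3 mm of travel). Easing off, lowering the collar, then releasing.

```bash
python3 -m creep '[{"x":-1.5,"y":0,"z":4,"rx":0,"ry":0,"rz":0,"hand":25},{"x":0,"y":0,"z":4,"rx":0,"ry":0,"rz":0,"hand":25},{"x":0,"y":0,"z":4,"rx":0,"ry":0,"rz":0,"hand":25},{"x":0,"y":0,"z":1,"rx":0,"ry":0,"rz":0,"hand":25},{"x":0,"y":0,"z":0,"rx":0,"ry":0,"rz":0,"hand":25}]' >/dev/null; python3 where.py; python3 -m creep '[{"x":0,"y":0,"z":0,"rx":0,"ry":0,"rz":0,"hand":70},{"x":0,"y":0,"z":0,"rx":0,"ry":0,"rz":0,"hand":70},{"x":0,"y":0,"z":0,"rx":0,"ry":0,"rz":0,"hand":70},{"x":0,"y":0,"z":0,"rx":0,"ry":0,"rz":0,"hand":70}]' >/dev/null; python3 where.py
```

```text
t15.32 rig [  -0.4 -126.8  122.7] toolz [-0.002 -0.376 -0.927] tooly [ 1.    -0.    -0.002] F [  0.7 -13.    1.3] op 35.6 g 42.52424670383334 q [ 0.07  0.34  2.01 -0.38  1.03  0.79]
t15.82 rig [   0.2 -123.4  122.2] toolz [ 0.    -0.372 -0.928] tooly [1. 0. 0.] F [-0.2 -0.  -1. ] op 70.5 g 0.0 q [ 0.08  0.34  2.01 -0.38  1.03  0.79]
```

```bash
python3 -m creep '[{"x":0,"y":0,"z":-15,"rx":0,"ry":0,"rz":0,"hand":70},{"x":0,"y":0,"z":-25,"rx":0,"ry":0,"rz":0,"hand":70},{"x":0,"y":0,"z":-35,"rx":0,"ry":0,"rz":0,"hand":70},{"x":0,"y":0,"z":-35,"rx":0,"ry":0,"rz":0,"hand":70},{"x":0,"y":-40,"z":-30,"rx":0,"ry":0,"rz":0,"hand":70},{"x":0,"y":-50,"z":-20,"rx":0,"ry":0,"rz":0,"hand":70},{"x":0,"y":-50,"z":0,"rx":0,"ry":0,"rz":0,"hand":70},{"x":0,"y":0,"z":0,"rx":0,"ry":0,"rz":0,"hand":70},{"x":0,"y":0,"z":0,"rx":0,"ry":0,"rz":0,"hand":70}]' >/dev/null; python3 where.py; python3 - <<'E'
from rig import *
import cv2
import numpy as np
a=grab_frame("scene");b=grab_frame("top")
a=cv2.resize(a[180:330,225:375],None,fx=2.6,fy=2.6,interpolation=2);b=cv2.resize(b[155:265,225:385],None,fx=2.4,fy=2.4,interpolation=2)
o=np.zeros((400,790,3),'uint8');o[:390,:390]=a;o[:264,400:784]=b
cv2.imwrite("pics/end.png",o[:,:,::-1])
E
```

```text
t16.95 rig [-139.6  -63.3  271.3] toolz [ 0.002 -0.372 -0.928] tooly [1.    0.002 0.001] F [-0.   0.  -0.1] op 70.0 g 0.0 q [ 0.37  0.03  2.01 -0.25  1.41  0.93]
```

View pics/end.png

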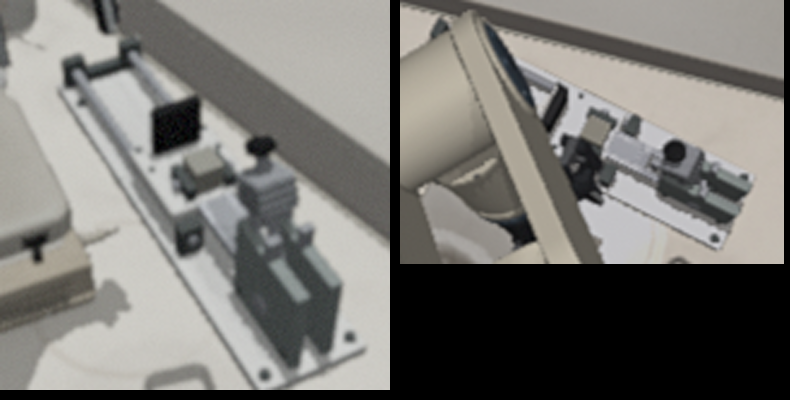

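```bash
python3 - <<'E'
from fit import *
p=r.x
for a in (.59,.69,.76,.8): print(a,proj("scene",world(cap(a),*p[:3])).round(1),proj("top",world(cap(a,138),*p[:3])).round(1), "collar top down/up scene",[proj("scene",world(cap(a,q),*p[:3])).round(1) for q in (112,127)])
E
```

```text
0.59 [330.6 240.7] [347.2 220.1] collar top down/up scene [array([331.2, 249.7]), array([330.8, 243.3])]
0.69 [327.1 237.9] [342.3 218. ] collar top down/up scene [array([328.2, 247.2]), array([327.4, 240.6])]
0.76 [324.8 236.3] [338.9 216.6] collar top down/up scene [array([326.3, 245.8]), array([325.2, 239.1])]
0.8 [323.5 235.6] [337.  215.8] collar top down/up scene [array([325.2, 245.1]), array([324. , 238.3])]
```

The lever is fully over, at about 0.74 rad by both views. The collar is down with its gap to the cap visible, the carriage is at its stop, and the gripper is clear. Handing in.

```bash
python3 -c "
from rig import *
print(sign_off())"
```

```text
the job is handed in; nothing more can be done
None
```

The job is handed in, but the sign-off returned no verdict: the carriage is against its stop, the lever is fully over (about 0.74 rad by camera), the collar is down and released, and the arm stayed clear of the bottles, tape and beaker.

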